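Close up the tea caddies and lock the cam clamp

TASK

Before this tea rack is wheeled out, close up its three caddies so that nothing can rattle: slide the stop along and press the row firmly home against the end block, with a push of about 15 N and never more than 25 N, so that no gap is left. Then flip the cam lever over centre and fully home, without forcing it, so that the rod is clamped, and prove the clamp: with the shut fingers in front of the post, between it and the plate, press it straight back, away from the caddies, with about 12 N for half a second: the stop must not give. Let go, and leave the things around the rack where they stand.

Things in the scene. Friction and masses are not known exactly. Their poses are not given: they have to be found in the camera images.
- rack: Fixed wooden rack, base 100 x 450 x 12 mm. Origin on the table, under the base; +y along the rod to the end block, +x across, +z up. The aluminium clamp bracket (x -47 to 27, y -205 to -165, top z 66 mm) carries rod and lever. The end block (52 wide, top z 87 mm) is screwed down with its inner face anywhere from y +164 to +206 mm: not measured, to be found by feel.
- stop (a joint): Travel in m of the sliding stop (rod of 14 mm diameter along rack y at z 45 mm, with plate and post) along rack +y towards the end block; range 0 to 0.12. Unclamped it slides stiffly (about 3 N) and stays where it is left; with the row pushed along it takes up to about 8 N, and more once the row is home.
- plate_face (a point): Middle of the face that presses on the caddies, of the steel plate on the front end of the rod: 60 (x) x 8 (y) x 46 (z) mm, top at z 62 mm in the rack frame.
- post_grip (a point): On the axis of the upright square steel post on the rod (14 x 14 mm, 45 mm behind the plate's face, top at z 110 mm in the rack frame), at z 93 mm: the height to push or pinch it. The stop is moved by this post, from either side; it moves only along rack y.
- cam_lever (a joint): Angle of the cam lever (rad) about its vertical pivot, counter-clockwise from above: 0 open (pointing from its pivot to 150 degrees from rack +x), 2.094 fully closed at its end stop (pointing along rack -y). Over centre is at 1.7: let go before that it springs back, from about 1.8 on it snaps home by itself.
- lever_pivot (a point): On the lever's pivot axis at the bar's mid height (z 78 mm in the rack frame). The jaw begins to bite at a lever angle of about 0.35 rad; the resistance grows to its greatest near 1.0 rad (0.4 to 0.9 N m, 6 to 14 N at 65 mm) and falls to nothing at 1.7 rad. Closed, the clamp holds the rod against more than 30 N, creeping less than 2 mm.
- lever_push (a point): Point on the middle line of the lever's flat steel bar (10 mm wide, z 70 to 86 mm in the rack frame, reaching to 96 mm from the pivot, round end of 16 mm), 65 mm from the pivot. Push here with shut fingers, on the flank that faces the caddies while open (the outer flank, away from the rod, once closed). Its x axis points along the bar to the free end.
- caddy1: Square steel tea caddy, 52 x 52 mm, 80 mm high with lid and knob (top at z 92 mm in the rack frame), about 0.1 kg, loose, nearest to the end block. The row stands between end block and plate. Origin: centre of its underside.
- caddy2: The same, the middle one.
- caddy3: The same, nearest to the plate.
- sauce_bottle: Bystander: amber glass bottle, 48 mm diameter, 130 mm high, beyond the rack. Origin at the underside, as for all bystanders.
- dip_bowl: Bystander: white bowl, 84 mm diameter, 40 mm high, on the robot's side of the rack.
- goblet: Bystander: stemmed glass, 60 mm diameter, 155 mm high, beyond the rack.
- tea_cup: Bystander: cup, 70 mm diameter, 60 mm high, beyond the rack.
- spoon: Bystander: spoon lying on the table.
- side_plate: Bystander: side plate, 150 mm diameter.
Not all that is in view belongs to the job. What is shaped like the caddy2 but pink is not meant.

How it is judged:
By the outcome, as a careful person would: the job done as asked, in the order asked, and still so for the second after the job is handed in, with the robot touching nothing.
It also fails if it takes over 72 s, if anything falls off the work surface, if the arm or the gripper's body presses on something with over 40 N, if the wrist force passes 120 N, or if a joint passes its speed limit or range.

ROBOT

A 7-joint arm with a two-finger parallel gripper is mounted at the origin on the work surface. World frame = base frame: x ahead of the robot, y to its left, z up, the work surface at z = 0. Lengths are in mm, angles in rad, forces in N, time in s.
With the tool pointing down it reaches from about 400 to 875 mm from the base axis. Payload 19.3 kg.
Tool frame: the origin (TCP) lies at the very end of the fingers, on their centre line; the grasp point (between the pads) lies 19 mm behind it; z points along the fingers, x is the direction in which the jaws open and shut, and the axes are right-handed (so a half turn about z gives the same grasp; the last joint's range is limited). The gripper opens to 85 mm and grips with 20 to 120 N. Pads are 22 mm wide; open, the fingers measure 114 mm over their backs; the gripper's body (76 mm by 85 mm) begins 54 mm behind the grasp point. The pads swing forward as they close: fully open they stand 13 mm farther back than shut.
Start: joints at [-1.216, 0.521, -0.036, 1.599, 0.021, 1.021, -0.113], TCP at [257.603, 569.434, 231.291] pointing down, gripper open.
Joint ranges: [-2.91, 2.91], [-0.3, 2.13], [-1.5, 1.42], [0.17, 2.43], [-1.26, 4.41], [0.16, 1.93], [-2.52, 2.52]. Speed limits (rad/s): [1.89, 1.89, 2.39, 2.39, 3.01, 3.01, 3.01].

INTERFACE

Orientations are given as a unit quaternion [w, x, y, z].
In Python, from station import observe, get_image, job_done gives the robot as it stands. The module is installed in compiled form; this text tells all that it offers.
- The arm moves only by the tool arm_command, never from a script. Its argument "commands" is a list that holds one entry, the list of rows, each a list of 5 numbers: the shift along the tool's x, y, z in mm, then the turn about the tool's z in rad, then the finger opening in mm, from 0 to 85.4. In form: [[[x, y, z, roll, gripper], ...]]. A call has 1 to 5 rows; each row shifts and turns the commanded pose from where the row before left it, along the tool's axes as they then stand; what a row does not reach is not made up. A row lasts 1/8 s, in which the tool goes at most 62.5 mm and 10.7 degrees, less where a joint would pass 70% of its speed; a pose out of reach is approached as far as the arm can. A call with a gripper value outside its range is refused whole. The fingers move at their own pace and stop on an object; "grip_force" is the grip in N (left out, the last holds). Time passes only in rows, so rows that do not move let the fingers close. It gives the time, the measured TCP pose, the force and the opening at its end, in the units of the state.
- observe(): the state, without advancing time (a new reading comes with each control period).
- get_image(name): name is "scene" or "side" or "wrist"; returns a dict with "image" (384x512x3 uint8, red, green, blue), "fx", "fy", "cx", "cy" (pixels), "distortion" ([k1, k2, p1, p2, k3] as OpenCV has them; the pictures are not rectified), "view" (4x4, takes a point from world to camera coordinates). Camera axes: x right, y up, looking along -z (the intrinsics and any distortion apply to the point x, -y, -z); pixel columns grow to the right and rows downward; lengths in mm; the calibration is good to about 2 mm. A picture is of the moment at which its call begins. There is no depth.
- job_done(): hands the job in, once; it reports no verdict.
The state is a dict: "time": time; "q": joint angles; "joint_velocities": joint speeds; "tau": joint torques, N m; "position": TCP position; "tool_rot": TCP orientation; "contact_force": force on the tool from outside, world axes, zero at the start; "wrist_torque": the same for the moment, N m; "gripper_width": finger opening in mm.
Only numpy, scipy, OpenCV 4.12 (cv2) and the standard library are available. Lean on these libraries where they do the work, as an engineer would, in place of code of your own. Each camera call takes 0.05 s, during which the arm holds its last target.

## Working session

There is one attempt and no reset: what is moved stays moved. The work goes in short steps, Python scripts to look and compute and a tool call to move; the robot and the scene stay as the last step left them, time stands still between calls to the robot, and variables do not carry over. Pictures are saved under pics/ and viewed, and the job is handed in when it is done.

Besides the shell and the picture viewer there is one more tool, called after "Emit:" as name([rows], argument=value, ...), one row to a line, values as JSON. arm_command: Moves the arm, as the interface text tells. Its arguments: {"type":"object","properties":{"commands":{"type":"array"},"grip_force":{"type":"number"}},"required":["commands"]}

```bash
mkdir -p pics; cat > h.py <<'E'
import numpy as np, cv2
from station import observe, get_image, job_done
def grab(n,f):
    d=get_image(n); cv2.imwrite('pics/'+f+'.png',d['image'][:,:,::-1]); np.save('pics/'+f+'.npy',{k:d[k] for k in d if k!='image'},allow_pickle=True); return d
def load(f): return np.load('pics/'+f+'.npy',allow_pickle=True).item()
def ray(c,uv):
    K=np.array([[c['fx'],0,c['cx']],[0,c['fy'],c['cy']],[0,0,1.]])
    p=cv2.undistortPoints(np.array([[uv]],float),K,np.array(c['distortion'],float))[0,0]
    V=np.array(c['view']); R=V[:3,:3]; o=-R.T@V[:3,3]
    d=R.T@np.array([p[0],-p[1],-1]); return o,d/np.linalg.norm(d)
def atz(c,uv,z):
    o,d=ray(c,uv); return o+d*(z-o[2])/d[2]
def proj(c,P):
    P=np.atleast_2d(np.array(P,float)); V=np.array(c['view']); q=P@V[:3,:3].T+V[:3,3]; q=q*[1,-1,-1]
    K=np.array([[c['fx'],0,c['cx']],[0,c['fy'],c['cy']],[0,0,1.]])
    return cv2.projectPoints(q,np.zeros(3),np.zeros(3),K,np.array(c['distortion'],float))[0][:,0]
def tri(obs):
    A=np.zeros((3,3));b=np.zeros(3)
    for c,uv in obs:
        o,d=ray(c,uv);M=np.eye(3)-np.outer(d,d);A+=M;b+=M@o
    return np.linalg.solve(A,b)
def crop(f,x0,y0,x1,y1,s,out):
    im=cv2.imread('pics/'+f+'.png')[y0:y1,x0:x1]; cv2.imwrite('pics/'+out+'.png',cv2.resize(im,None,fx=s,fy=s,interpolation=cv2.INTER_CUBIC))
E
python3 - <<'E'
from h import *
s=observe(); print(s)
for n in ['scene','side','wrist']:
    d=grab(n,n+'0'); print(n,d['fx'],d['distortion'],np.round(d['view'],3).tolist())
E
```

```text
{'time': 0.0, 'q': array([-1.21619744,  0.52199283, -0.0363326 ,  1.59998754,  0.02121883,
        1.02110253, -0.11281985]), 'joint_velocities': array([ 0.00043053, -0.00039069, -0.00172722,  0.00078198,  0.00136572,
       -0.00023279,  0.00122587]), 'tau': array([ 1.65654248e-03, -9.27127934e+01,  1.98055789e+00, -3.69914639e+01,
        1.77484425e-02,  8.54061625e-03, -2.55132875e-05]), 'position': array([257.48585198, 569.13625627, 230.74620879]), 'tool_rot': array([ 3.37102424e-04,  8.40283150e-01,  5.42147510e-01, -4.37530826e-04]), 'contact_force': array([-0.31966818, -0.15624397,  0.15964452]), 'wrist_torque': array([-0.01858804,  0.0383116 ,  0.01461535]), 'gripper_width': 85.54589473834332}
scene 350.2268232271716 [-0.07289559  0.          0.          0.          0.        ] [[0.128, 0.992, 0.017, -220.506], [-0.736, 0.084, 0.671, 364.073], [0.664, -0.099, 0.741, -1338.597], [0.0, 0.0, 0.0, 1.0]]
side 485.9973747500357 [0.01245146 0.         0.         0.         0.        ] [[0.798, -0.603, -0.007, -365.263], [0.392, 0.511, 0.765, -368.124], [-0.458, -0.613, 0.644, -1003.102], [0.0, 0.0, 0.0, 1.0]]
wrist 322.54430517935646 [-0.01919335  0.          0.          0.          0.        ] [[0.412, 0.911, -0.002, -623.717], [-0.879, 0.397, -0.264, 35.171], [-0.24, 0.11, 0.965, -378.078], [0.0, 0.0, 0.0, 1.0]]
```

View pics/scene0.png

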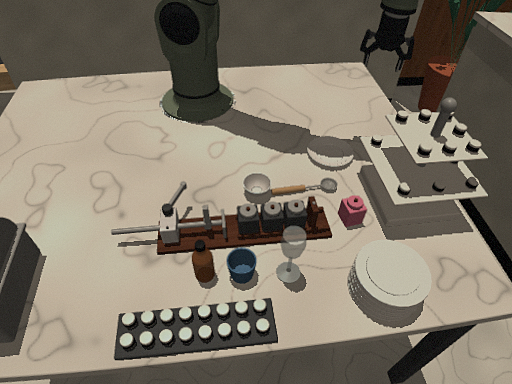

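View pics/side0.png

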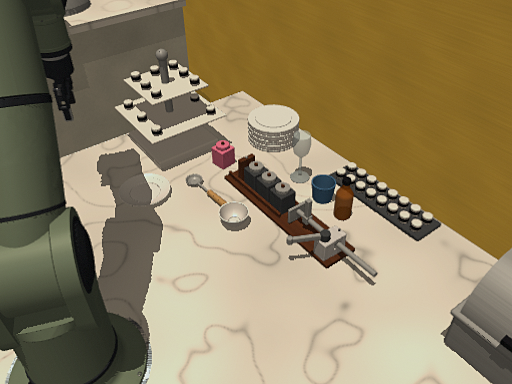

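View pics/wrist0.png

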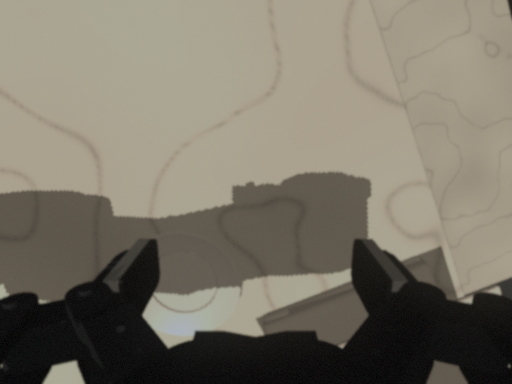

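```bash
python3 - <<'E'
from h import *
crop('scene0',105,165,345,290,3.3,'sc1'); crop('side0',215,135,385,285,4,'sd1')
E
```

```text
(no output)
```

View pics/sc1.png

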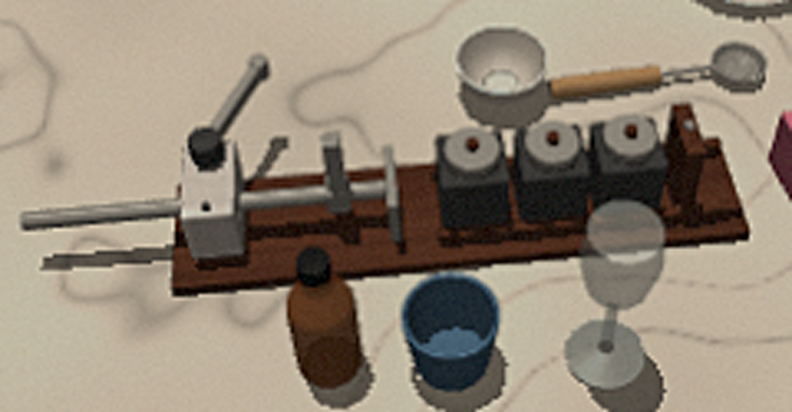

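View pics/sd1.png

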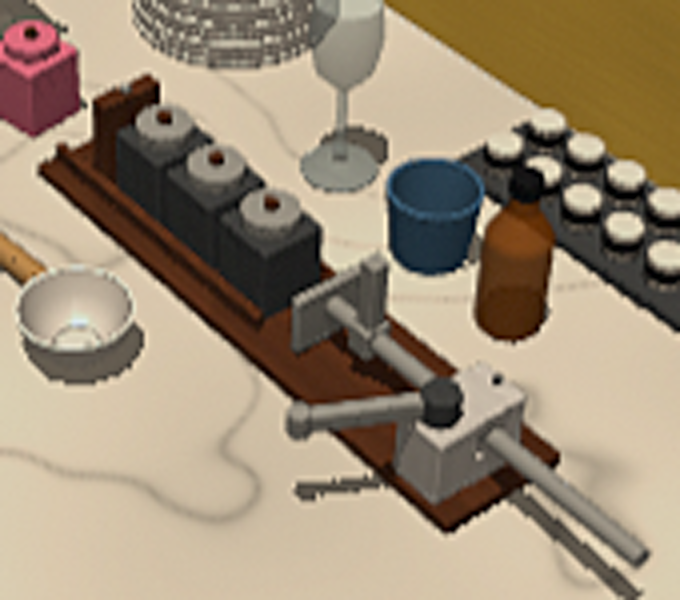

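```bash
cat > fit.py <<'E'
from h import *
from scipy.optimize import least_squares
S=load('scene0');D=load('side0')
sc=lambda u,v:(105+u/3.3-0.35,165+v/3.3-0.35); sd=lambda u,v:(215+u/4-.375,135+v/4-.375)
obs=[(S,sc(172,289),(50,-225,12)),(S,sc(748,234),(50,225,12)),(S,sc(725,140),(-50,225,12)),(S,sc(177,185),(-50,-225,12)),
(D,sd(447,524),(-50,-225,12)),(D,sd(558,457),(50,-225,12)),(D,sd(40,168),(-50,225,12))]
def W(p,P):
    c,s=np.cos(p[2]),np.sin(p[2]); P=np.atleast_2d(np.array(P,float)); return np.c_[p[0]+c*P[:,0]-s*P[:,1],p[1]+s*P[:,0]+c*P[:,1],P[:,2]]
def res(p): return np.concatenate([(proj(c,W(p,P))[0]-uv) for c,uv,P in obs])
if __name__=='__main__':
    r=least_squares(res,[650,0,0]);print(r.x);print(np.round(r.fun.reshape(-1,2),1))
    p=r.x; np.save('rack.npy',p)
    inv=lambda w:(lambda d:(np.cos(p[2])*d[0]+np.sin(p[2])*d[1],-np.sin(p[2])*d[0]+np.cos(p[2])*d[1],w[2]))(np.array(w)-[p[0],p[1],0])
    for n,a,b in [('posttop',(332,139),(373,260)),('pivot knob top',(206,137),(441,385)),('lever end',(258,66),(299,418)),('kn3',(473,145),(271,202)),('kn2',(553,139),(216,158)),('kn1',(630,131),(164,117))]:
        w=tri([(S,sc(*a)),(D,sd(*b))]); print(n,np.round(w,1),np.round(inv(w),1))
E
python3 fit.py
```

```text
[ 6.35114839e+02  1.11253527e+02 -8.78379921e-03]
[[-0.7 -0.8]
 [ 0.8  0. ]
 [-1.7 -0.6]
 [ 0.2 -0.8]
 [-0.2 -0.1]
 [ 1.1 -1.3]
 [-0.  -2. ]]
posttop [633.3  18.7 108.1] [ -1.  -92.6 108.1]
pivot knob top [604.8 -76.6  89.4] [ -28.6 -188.1   89.4]
lever end [525.2 -39.3  80. ] [-108.6 -151.5   80. ]
kn3 [634.3 121.6  88.1] [-1.  10.3 88.1]
kn2 [634.8 182.3  87.6] [-1.  71.  87.6]
kn1 [634.  241.5  88. ] [ -2.2 130.3  88. ]
```

```bash
python3 - <<'E'
from h import *
S=load('scene0');D=load('side0')
print('tier left corner upper', tri([(S,(386,116)),(D,(170,62))]))
print('big tier corner', tri([(S,(361,138)),(D,(211,107))]), atz(S,(361,138),100))
print('handle', tri([(S,(449,104)),(D,(162,55))]))
print('goblet', atz(S,(293,235),150), 'bowl',atz(S,(257,180),40))
E
```

```text
tier left corner upper [540.96264815 475.37155648 306.75063223]
big tier corner [581.4273927  387.28319367 234.42390813] [409.29115314 488.57667732 100.        ]
handle [560.42889926 600.07407394 310.4856027 ]
goblet [768.70014004 201.26694882 150.        ] bowl [491.68675538 164.13685523  40.        ]
```

Emit:
arm_command([
  [[-39,40,0,0,0],[-39,40,0,0,0],[-39,40,0,0,0],[-39,40,0,0,0],[-39,40,0,0,0]],
], grip_force=40)

```text
time: 0.78
position: [359.9, 307.6, 231.3]
tool_rot: [0.0, 0.84, 0.542, 0.0]
contact_force: [0.9, 0.0, -0.2]
gripper_width: -0.1
```

Emit:
arm_command([
  [[-39,40,0,0,0],[-39,40,0,0,0],[-39,40,0,0,0],[0,0,0,0.18,0],[0,0,0,0.18,0]],
])

```text
time: 1.4
position: [420.8, 152.5, 231.3]
tool_rot: [-0.0, 0.925, 0.379, -0.0]
contact_force: [-0.5, 0.2, -0.9]
gripper_width: -0.2
```

Emit:
arm_command([
  [[0,0,0,0.18,0],[0,0,0,0.18,0],[0,0,0,0.18,0],[0,0,0,0.18,0],[0,0,0,0.075,0]],
])

```text
time: 2.02
position: [420.5, 153.3, 231.2]
tool_rot: [0.0, 1.0, -0.007, -0.0]
contact_force: [0.1, 0.2, 0.2]
gripper_width: 0.1
```

Emit:
arm_command([
  [[42,43,0,0,0],[42,43,0,0,0],[42,43,0,0,0],[42,43,0,0,0],[42,43,0,0,0]],
])

```text
time: 2.65
position: [629.7, -65.0, 231.1]
tool_rot: [-0.0, 1.0, -0.004, -0.0]
contact_force: [0.6, 2.1, 0.5]
gripper_width: 0.3
```

```bash
python3 - <<'E'
from h import *
s=observe();print(s['position'],s['tool_rot'],s['q']); grab('wrist','w1')
E
```

```text
[629.71882404 -64.98755668 231.07907497] [-1.20519714e-04  9.99990669e-01 -4.31624974e-03 -1.32578559e-04] [-0.22919403  0.56152479  0.36412495  1.59203163 -0.2233546   1.02959737
  0.19077149]
```

View pics/w1.png

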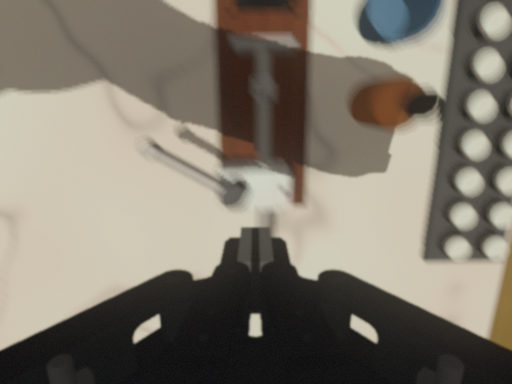

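Emit:
arm_command([
  [[0,0,0,0,0],[0,0,0,0,0]],
])

```text
time: 2.95
position: [628.1, -62.7, 231.1]
tool_rot: [-0.0, 1.0, -0.004, -0.0]
contact_force: [-0.1, -0.3, 0.1]
gripper_width: -0.2
```

```bash
python3 - <<'E'
from h import *
s=observe();print(s['position'],s['tool_rot'],s['contact_force']); grab('wrist','w2'); crop('w2',140,0,340,220,2.7,'w2c')
E
```

```text
[628.0997751  -62.6975003  231.05655478] [-2.46434942e-04  9.99991417e-01 -4.11993964e-03 -3.61402369e-04] [-0.07376325 -0.32729699  0.09567487]
```

View pics/w2c.png

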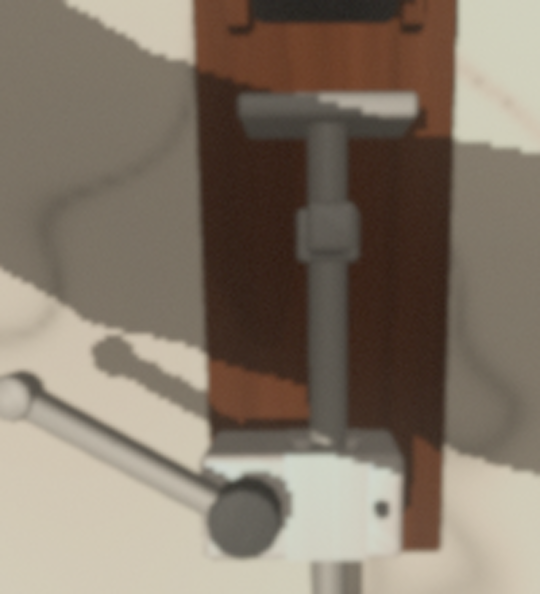

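Emit:
arm_command([
  [[0,-40,0,0,0],[0,-40,0,0,0],[0,0,0,0,0],[0,0,0,0,0]],
])

```text
time: 3.5
position: [629.0, 16.6, 231.6]
tool_rot: [0.0, 1.0, -0.004, 0.0]
contact_force: [0.4, -0.9, 0.6]
gripper_width: 0.1
```

```bash
python3 - <<'E'
from h import *
s=observe();print(s['position'],s['tool_rot'],s['contact_force']); grab('wrist','w3'); crop('w3',130,40,330,260,2.7,'w3c')
E
```

```text
[629.01844205  16.62285674 231.64595472] [ 5.98683323e-05  9.99991751e-01 -4.05864878e-03  1.48191990e-04] [ 0.38367025 -0.87722367  0.62255994]
```

View pics/w3c.png

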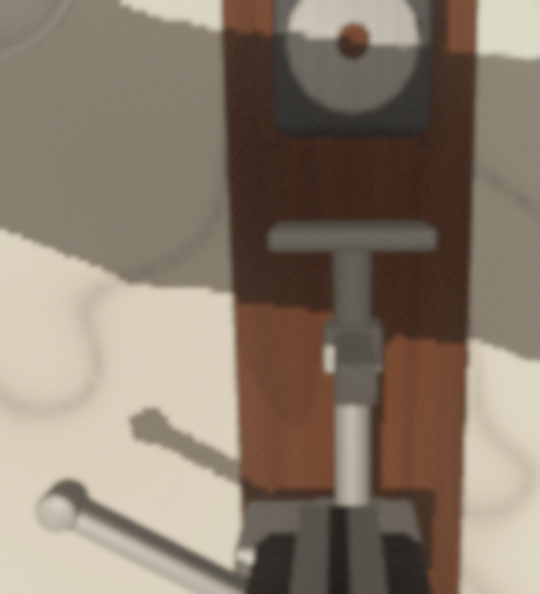

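```bash
cat > ov.py <<'E'
from h import *
from fit import W
import sys
def overlay(f,p,yp,s0,x0,y0,x1,y1,out,lev=150,piv=(-29,-187)):
    c=load(f); im=cv2.imread('pics/'+f+'.png'); s=s0
    im=cv2.resize(im[y0:y1,x0:x1],None,fx=s,fy=s,interpolation=cv2.INTER_CUBIC)
    def L(P,col):
        q=((proj(c,W(p,P))-[x0,y0]+.5)*s-.5); cv2.polylines(im,[np.round(q).astype(int)],True,col,1)
    R=lambda a,b,y,d,z:[(a,y,z),(b,y,z),(b,d,z),(a,d,z)]
    L(R(-50,50,-225,225,12),(0,0,255)); L(R(-47,27,-205,-165,66),(0,255,255))
    L(R(-7,7,yp-7,yp+7,110),(0,255,0)); L(R(-30,30,yp+37,yp+45,62),(255,0,0))
    a=np.radians(lev);u=np.array([np.cos(a),np.sin(a)]);n=np.array([-u[1],u[0]]);pv=np.array(piv)
    L([tuple(pv+u*r+n*w)+(86,) for r,w in [(0,5),(96,5),(96,-5),(0,-5)]],(255,0,255))
    cv2.imwrite('pics/'+out+'.png',im)
E
python3 - <<'E'
from ov import *
p=np.load('rack.npy'); print(p)
overlay('w2',p,-92.6,2.7,140,0,340,220,'o2'); overlay('w3',p,-92.6,2.7,130,40,330,260,'o3')
E
```

```text
[ 6.35114839e+02  1.11253527e+02 -8.78379921e-03]
```

View pics/o2.png

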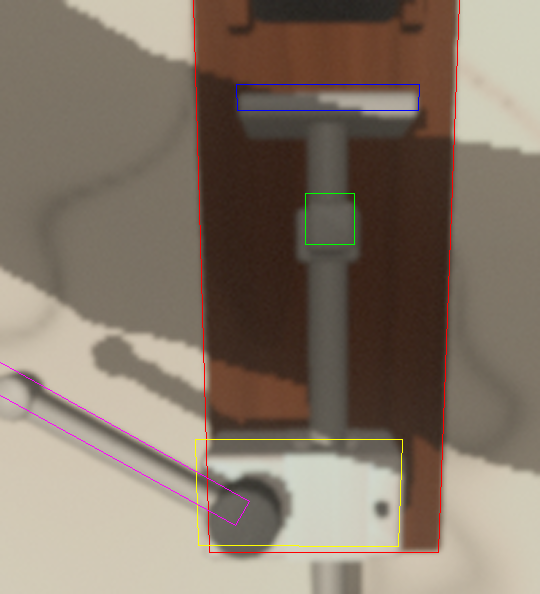

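View pics/o3.png

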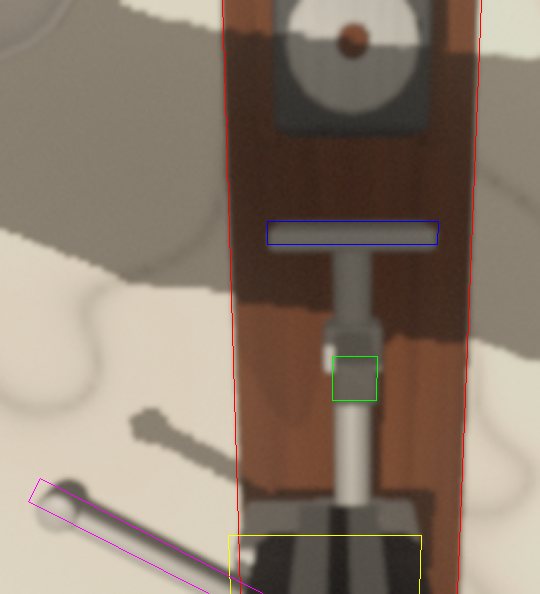

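Emit:
arm_command([
  [[5.5,39,0,0,0],[0,0,50,0,0],[0,0,50,0,0],[0,0,51,0,0],[0,0,0,0,0]],
])

```text
time: 4.18
position: [632.3, -23.6, 77.7]
tool_rot: [0.0, 1.0, -0.005, -0.003]
contact_force: [0.1, 0.2, 0.8]
gripper_width: 0.0
```

Emit:
arm_command([
  [[0,-5,0,0,0],[0,-4,0,0,0],[0,-3,0,0,0],[0,0,0,0,0]],
])

```text
time: 4.68
position: [634.9, -10.2, 81.0]
tool_rot: [-0.0, 1.0, -0.004, 0.0]
contact_force: [-0.5, -0.4, -0.9]
gripper_width: -0.3
```

```bash
python3 - <<'E'
from h import *
s=observe();print(s['position'],s['tool_rot'],s['contact_force']); grab('wrist','w4');grab('side','s4'); crop('s4',235,150,385,290,4,'s4c')
E
```

```text
[634.90393839 -10.19342228  81.02974129] [-1.11154244e-04  9.99990926e-01 -4.23126463e-03  4.82179070e-04] [-0.52716459 -0.44723861 -0.93022014]
```

View pics/w4.png

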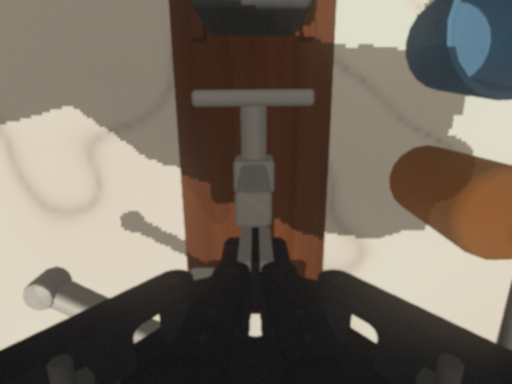

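View pics/s4c.png

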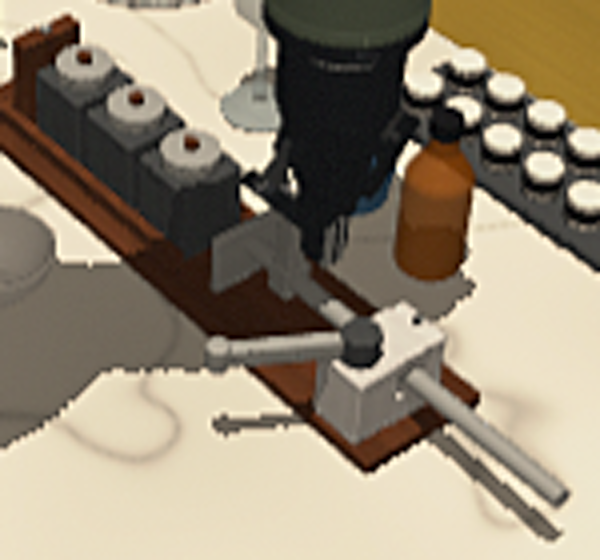

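Emit:
arm_command([
  [[0,-3,0,0,0],[0,-3,0,0,0],[0,-2,0,0,0]],
])

```text
time: 5.15
position: [634.7, -2.4, 80.2]
tool_rot: [-0.0, 1.0, -0.004, -0.0]
contact_force: [-0.1, 0.0, -0.0]
gripper_width: -0.0
```

Emit:
arm_command([
  [[0,-3,0,0,0],[0,-3,0,0,0],[0,-3,0,0,0]],
])

```text
time: 5.52
position: [634.7, 6.2, 80.3]
tool_rot: [0.0, 1.0, -0.005, -0.0]
contact_force: [-0.8, -2.6, -0.2]
gripper_width: -0.3
```

Emit:
arm_command([
  [[0,-3,0,0,0],[0,-3,0,0,0],[0,-3,0,0,0],[0,-3,0,0,0]],
])

```text
time: 6.02
position: [634.7, 18.5, 80.3]
tool_rot: [0.0, 1.0, -0.005, -0.0]
contact_force: [-2.1, -2.5, 1.1]
gripper_width: 0.0
```

Emit:
arm_command([
  [[0,-3,0,0,0],[0,-3,0,0,0],[0,-3,0,0,0],[0,-3,0,0,0],[0,-3,0,0,0]],
])

```text
time: 6.65
position: [635.0, 33.4, 80.3]
tool_rot: [0.0, 1.0, -0.005, -0.0]
contact_force: [-2.5, -2.5, -0.3]
gripper_width: -0.0
```

Emit:
arm_command([
  [[0,-3,0,0,0],[0,-3,0,0,0],[0,-3,0,0,0],[0,-3,0,0,0]],
])

```text
time: 7.15
position: [635.0, 45.4, 80.3]
tool_rot: [0.0, 1.0, -0.005, -0.0]
contact_force: [-3.7, -2.8, 1.2]
gripper_width: 0.0
```

```bash
python3 - <<'E'
from h import *
s=observe();print(s['position'],s['tool_rot'],s['contact_force']); grab('wrist','w5');grab('scene','c5'); crop('c5',105,165,345,290,3.3,'c5c')
E
```

```text
[635.01846692  45.44673583  80.29772654] [ 4.64884034e-05  9.99989671e-01 -4.54418994e-03 -7.58906153e-05] [-3.67670551 -2.79528809  1.18032358]
```

View pics/w5.png

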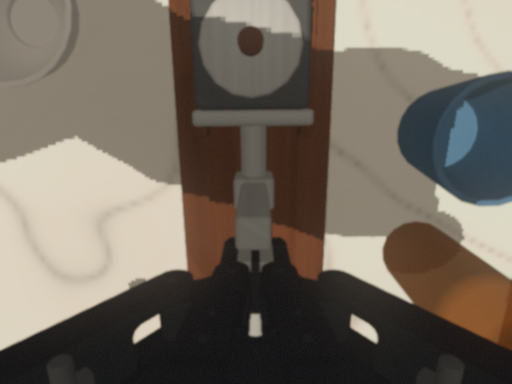

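View pics/c5c.png

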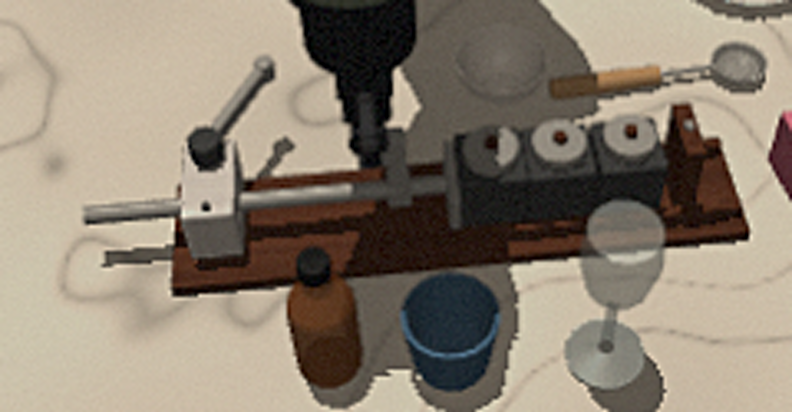

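Emit:
arm_command([
  [[-0.2,-1.5,0,0,0],[-0.2,-1.5,0,0,0],[0,-1,0,0,0]],
])

```text
time: 7.62
position: [635.2, 49.2, 80.4]
tool_rot: [0.0, 1.0, -0.005, 0.0]
contact_force: [3.0, -4.1, -1.9]
gripper_width: 0.1
```

Emit:
arm_command([
  [[0,-1,0,0,0],[0,-1,0,0,0]],
])

```text
time: 7.88
position: [635.1, 51.2, 80.4]
tool_rot: [0.0, 1.0, -0.005, 0.0]
contact_force: [2.9, -4.4, -2.2]
gripper_width: -0.3
```

Emit:
arm_command([
  [[0,-1,0,0,0],[0,-1,0,0,0]],
])

```text
time: 8.12
position: [635.1, 53.2, 80.4]
tool_rot: [0.0, 1.0, -0.005, 0.0]
contact_force: [3.0, -4.6, -1.9]
gripper_width: 0.1
```

Emit:
arm_command([
  [[0.2,0,0,0,0]],
])

```text
time: 8.25
position: [635.1, 53.3, 80.4]
tool_rot: [0.0, 1.0, -0.005, 0.0]
contact_force: [1.2, -3.7, -0.3]
gripper_width: -0.2
```

```bash
python3 - <<'E'
from h import *
s=observe();print(s['position'],s['contact_force']); grab('scene','c6'); crop('c6',230,185,340,260,7,'c6c')
grab('side','s6'); crop('s6',220,140,310,240,6,'s6c')
E
```

```text
[635.08783436  53.34284278  80.37937397] [ 1.16855655 -3.74007625 -0.31696741]
```

View pics/c6c.png

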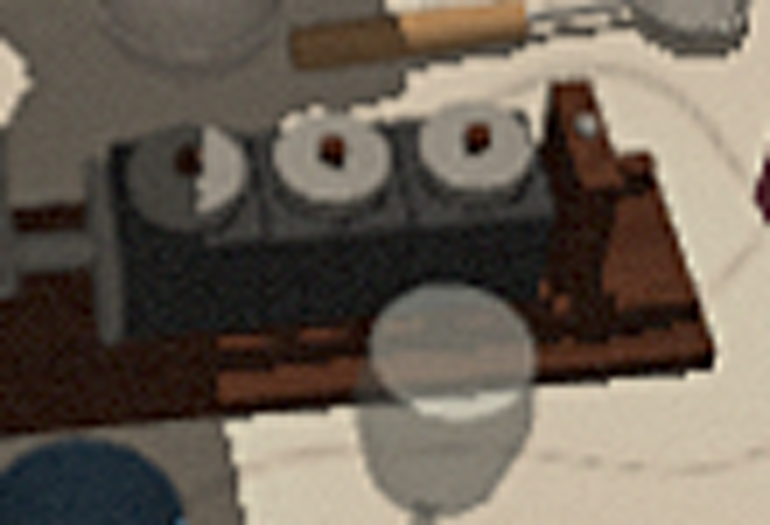

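View pics/s6c.png

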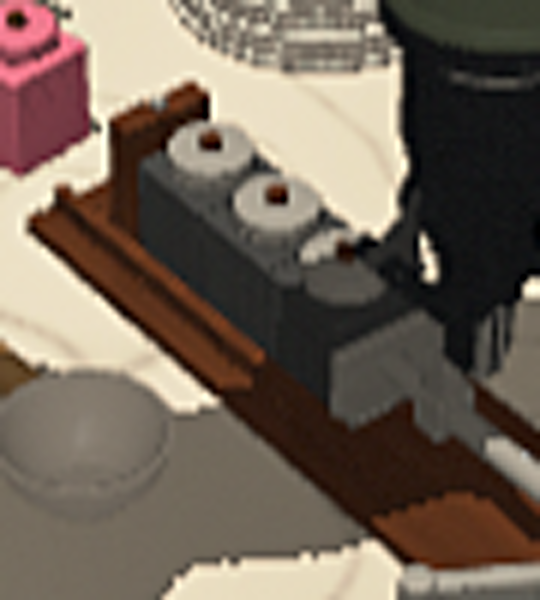

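Emit:
arm_command([
  [[0,-0.6,0,0,0],[0,-0.6,0,0,0]],
])

```text
time: 8.6
position: [635.1, 54.2, 80.4]
tool_rot: [0.0, 1.0, -0.005, 0.0]
contact_force: [1.8, -5.6, -0.4]
gripper_width: -0.0
```

Emit:
arm_command([
  [[0,-0.6,0,0,0],[0,-0.6,0,0,0]],
])

```text
time: 8.85
position: [635.1, 55.4, 80.4]
tool_rot: [0.0, 1.0, -0.005, 0.0]
contact_force: [2.0, -4.8, -0.7]
gripper_width: -0.1
```

Emit:
arm_command([
  [[0,-0.6,0,0,0],[0,-0.6,0,0,0]],
])

```text
time: 9.1
position: [635.1, 56.6, 80.4]
tool_rot: [0.0, 1.0, -0.005, 0.0]
contact_force: [1.4, -5.5, -0.5]
gripper_width: -0.0
```

Emit:
arm_command([
  [[0,-0.6,0,0,0]],
])

```text
time: 9.22
position: [635.1, 57.2, 80.4]
tool_rot: [0.0, 1.0, -0.005, 0.0]
contact_force: [1.6, -5.2, -0.4]
gripper_width: 0.2
```

Emit:
arm_command([
  [[0,-0.6,0,0,0],[0,-0.6,0,0,0]],
])

```text
time: 9.48
position: [635.1, 58.4, 80.4]
tool_rot: [0.0, 1.0, -0.005, 0.0]
contact_force: [1.3, -5.3, -0.3]
gripper_width: -0.0
```

Emit:
arm_command([
  [[0,-0.6,0,0,0],[0,-0.6,0,0,0]],
])

```text
time: 9.72
position: [635.1, 59.6, 80.4]
tool_rot: [0.0, 1.0, -0.005, 0.0]
contact_force: [1.9, -5.5, 0.2]
gripper_width: 0.1
```

Emit:
arm_command([
  [[0,-0.6,0,0,0],[0,-0.6,0,0,0]],
])

```text
time: 9.98
position: [635.1, 60.2, 80.4]
tool_rot: [0.001, 1.0, -0.005, 0.0]
contact_force: [1.1, -11.4, 0.4]
gripper_width: -0.0
```

```bash
python3 - <<'E'
from h import *
s=observe();print(s['position'],s['contact_force']); grab('scene','c7'); crop('c7',230,185,340,260,7,'c7c')
E
```

```text
[635.08317785  60.17956645  80.37869435] [  1.08217549 -11.3973096    0.37768923]
```

View pics/c7c.png

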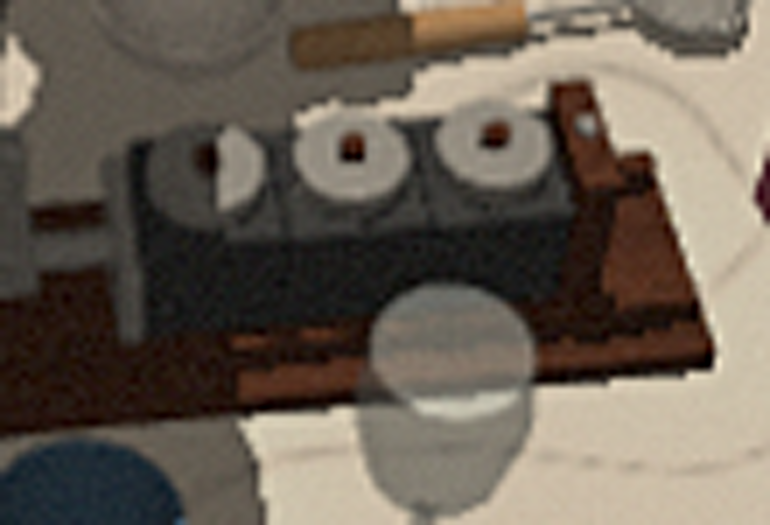

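Emit:
arm_command([
  [[0,-0.3,0,0,0],[0,0,0,0,0]],
])

```text
time: 10.28
position: [635.1, 60.2, 80.4]
tool_rot: [0.001, 1.0, -0.005, 0.0]
contact_force: [2.0, -9.3, 0.5]
gripper_width: -0.1
```

Emit:
arm_command([
  [[0,-0.4,0,0,0]],
])

```text
time: 10.4
position: [635.1, 60.2, 80.4]
tool_rot: [0.001, 1.0, -0.005, 0.0]
contact_force: [1.3, -12.0, 1.1]
gripper_width: -0.1
```

Emit:
arm_command([
  [[0,0,0,0,0]],
])

```text
time: 10.52
position: [635.1, 60.2, 80.4]
tool_rot: [0.001, 1.0, -0.005, 0.0]
contact_force: [0.6, -10.7, -0.2]
gripper_width: -0.3
```

Emit:
arm_command([
  [[0,-0.8,0,0,0]],
])

```text
time: 10.65
position: [635.1, 60.2, 80.4]
tool_rot: [0.001, 1.0, -0.005, 0.0]
contact_force: [2.3, -16.6, 1.3]
gripper_width: -0.4
```

Emit:
arm_command([
  [[0,0,0,0,0]],
])

```text
time: 10.78
position: [635.1, 60.2, 80.4]
tool_rot: [0.001, 1.0, -0.005, 0.0]
contact_force: [1.0, -14.4, 0.4]
gripper_width: 0.3
```

Emit:
arm_command([
  [[0,-0.1,0,0,0],[0,0,0,0,0],[0,0,0,0,0],[0,0,0,0,0]],
])

```text
time: 11.28
position: [635.1, 60.2, 80.4]
tool_rot: [0.001, 1.0, -0.005, 0.0]
contact_force: [1.1, -14.7, 0.4]
gripper_width: -0.0
```

Emit:
arm_command([
  [[0,1,0,0,0],[0,1,0,0,0],[0,2,0,0,0],[0,20,0,0,0],[0,0,-60,0,0]],
])

```text
time: 11.9
position: [632.5, 36.0, 137.6]
tool_rot: [0.001, 1.0, -0.006, -0.003]
contact_force: [0.7, 1.2, 0.7]
gripper_width: -0.0
```

Emit:
arm_command([
  [[-35,28,0,0,0],[-35,28,0,0,0],[0,0,0,0.18,0],[0,0,0,0.18,0],[0,0,0,0.162,0]],
])

```text
time: 12.52
position: [564.1, -17.7, 140.5]
tool_rot: [-0.0, 0.964, -0.266, 0.0]
contact_force: [0.5, 0.3, -0.1]
gripper_width: 0.2
```

Emit:
arm_command([
  [[0,0,0,0,0],[0,0,0,0,0]],
])

```text
time: 12.78
position: [564.2, -17.0, 140.3]
tool_rot: [0.0, 0.965, -0.261, -0.0]
contact_force: [0.2, -0.2, 0.6]
gripper_width: -0.1
```

```bash
python3 - <<'E'
from h import *
s=observe();print(s['position'],s['tool_rot'],s['contact_force'],s['q'][6]); grab('wrist','w8')
a=2*np.arctan2(s['tool_rot'][2],s['tool_rot'][1]);print(np.degrees(a))
E
```

```text
[564.2092283  -17.02813936 140.29692283] [ 3.00030630e-05  9.65422993e-01 -2.60688398e-01 -4.86346425e-05] [ 0.18771079 -0.24047914  0.63042312] -0.25749014490428984
-30.221826334775553
```

View pics/w8.png

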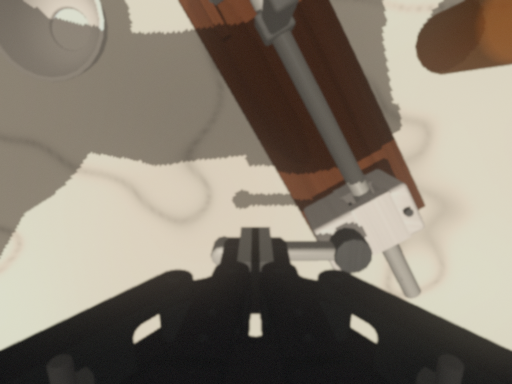

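```bash
python3 - <<'E'
from h import *
c=load('w8')
for uv,z in [((351,250),92),((351,250),88),((219,250),86),((270,241),86),((270,260),86),((310,242),86),((310,260),86)]: print(uv,z,atz(c,uv,z))
E
```

```text
(351, 250) 92 [605.08476026 -71.72002977  92.        ]
(351, 250) 88 [605.23284823 -74.06313907  88.        ]
(219, 250) 86 [529.24113719 -30.87828527  86.        ]
(270, 241) 86 [561.81306743 -42.29850748  86.        ]
(270, 260) 86 [554.98839143 -54.37393534  86.        ]
(310, 242) 86 [584.3287135  -56.25889478  86.        ]
(310, 260) 86 [578.23591057 -67.93908486  86.        ]
```

Emit:
arm_command([
  [[0,0,35,0,0],[0,0,34,0,0],[0,5,0,0,0],[0,0,0,0,0]],
])

```text
time: 13.32
position: [562.1, -21.9, 72.4]
tool_rot: [-0.0, 0.965, -0.263, 0.0]
contact_force: [-0.3, 0.0, 0.5]
gripper_width: -0.6
```

Emit:
arm_command([
  [[0,3,0,0,0],[0,2,0,0,0],[0,2,0,0,0]],
])

```text
time: 13.7
position: [558.4, -27.0, 71.7]
tool_rot: [-0.0, 0.965, -0.262, 0.0]
contact_force: [-0.3, 0.3, 0.1]
gripper_width: 0.1
```

Emit:
arm_command([
  [[0,1.5,0,0,0],[0,1.5,0,0,0]],
])

```text
time: 13.95
position: [556.7, -29.6, 71.3]
tool_rot: [0.0, 0.965, -0.262, -0.0]
contact_force: [-0.8, 0.2, 0.3]
gripper_width: -0.0
```

Emit:
arm_command([
  [[0,1.5,0,0,0],[0,1.5,0,0,0]],
])

```text
time: 14.2
position: [555.2, -32.2, 71.3]
tool_rot: [-0.0, 0.965, -0.262, -0.0]
contact_force: [0.6, 1.5, -0.5]
gripper_width: 0.2
```

Emit:
arm_command([
  [[-1,6.55,0,-0.1,0],[-1,6.55,0,-0.1,0],[-1,6.55,0,-0.1,0]],
])

```text
time: 14.58
position: [544.0, -48.4, 71.2]
tool_rot: [-0.0, 0.994, -0.113, -0.0]
contact_force: [-1.0, 3.2, -0.8]
gripper_width: -0.5
```

```bash
cat > lev.py <<'E'
from h import *
s=observe();a=2*np.arctan2(s['tool_rot'][2],s['tool_rot'][1])
r=s['position'][:2]-[604.7,-76.5];u=-np.array([np.cos(a),np.sin(a)]);t=np.array([-u[1],u[0]])
f=s['contact_force'];print('toolang',np.degrees(a),'lever rad',a+np.pi-np.radians(149.5),'u,t',r@u,r@t,'F u,t',f[:2]@u,f[:2]@t,'z',s['position'][2],f[2],'q7',s['q'][6])
E
python3 lev.py
```

```text
toolang -13.022576076395179 lever rad 0.30503859223372976 u,t 65.51968041155236 -13.720425858406015 F u,t 1.7149289592373693 -2.9170183344001424 z 71.20619232490358 -0.8055262467002372 q7 0.07258653074414391
```

Tracking well; continue.

Emit:
arm_command([
  [[-1,6.55,0,-0.1,0],[-1,6.55,0,-0.1,0],[-1,6.55,0,-0.1,0]],
])

```text
time: 14.95
position: [538.1, -67.3, 71.1]
tool_rot: [-0.0, 0.999, 0.036, -0.001]
contact_force: [-3.2, 5.4, 2.2]
gripper_width: 0.0
```

```bash
python3 lev.py
```

```text
toolang 4.159997638004901 lever rad 0.604931077516643 u,t 65.76227777771186 -14.016080018287397 F u,t 2.7871037716238796 -5.589412525060037 z 71.14498605069161 2.1582563555381635 q7 0.32348114489276913
```

Emit:
arm_command([
  [[-1,6.55,0,-0.1,0],[-1,6.55,0,-0.1,0],[-1,6.55,0,-0.1,0]],
])

```text
time: 15.32
position: [538.0, -87.0, 71.0]
tool_rot: [-0.001, 0.983, 0.185, -0.001]
contact_force: [-6.1, 5.3, 3.2]
gripper_width: -0.0
```

```bash
python3 lev.py
```

```text
toolang 21.353794484188104 lever rad 0.905019443401557 u,t 65.94012508735815 -14.521839651868639 F u,t 3.7129945837858616 -7.120835285497758 z 71.04034368206182 3.153005540165773 q7 0.5744030305081367
```

Emit:
arm_command([
  [[-1,6.55,0,-0.1,0],[-1,6.55,0,-0.1,0],[-1,6.55,0,-0.1,0]],
])

```text
time: 15.7
position: [543.8, -106.1, 70.9]
tool_rot: [-0.001, 0.944, 0.33, -0.001]
contact_force: [-8.1, 3.8, 3.1]
gripper_width: 0.1
```

```bash
python3 lev.py
```

```text
toolang 38.517447929700815 lever rad 1.2045817076970229 u,t 66.12865661560383 -14.751279403846072 F u,t 3.961338205941687 -7.963711120324436 z 70.91703348359654 3.0825794024410262 q7 0.8243353705226026
```

Emit:
arm_command([
  [[-1,6.55,0,-0.1,0],[-1,6.55,0,-0.1,0],[-1,6.55,0,-0.1,0]],
])

```text
time: 16.08
position: [555.3, -122.9, 70.8]
tool_rot: [-0.001, 0.884, 0.467, -0.001]
contact_force: [-6.3, 0.4, 0.9]
gripper_width: 0.2
```

```bash
python3 lev.py
```

```text
toolang 55.68490447077152 lever rad 1.5042103485317435 u,t 66.15248263433863 -14.66247502954355 F u,t 3.2185471099478042 -5.427411333128173 z 70.8356950078228 0.9282702851062751 q7 1.0723819814398694
```

Emit:
arm_command([
  [[-1,6.55,0,-0.1,0],[-1,6.55,0,-0.1,0],[-1,6.55,0,-0.1,0]],
])

```text
time: 16.45
position: [571.9, -135.0, 71.0]
tool_rot: [-0.0, 0.805, 0.594, -0.001]
contact_force: [-1.9, -0.8, -0.5]
gripper_width: 0.1
```

```bash
python3 lev.py
```

```text
toolang 72.87216479323604 lever rad 1.804184630556132 u,t 65.54965428491427 -14.096970371021198 F u,t 1.367403850480199 -1.5699664754343987 z 70.98605494056882 -0.5180312120765131 q7 1.3176962921346067
```

Emit:
arm_command([
  [[-1,6.55,0,-0.1,0],[0,0,0,0,0]],
])

```text
time: 16.7
position: [578.5, -137.8, 71.2]
tool_rot: [-0.0, 0.775, 0.632, 0.0]
contact_force: [-0.7, -1.1, 0.5]
gripper_width: 0.1
```

```bash
python3 lev.py; python3 -c "
from h import *
grab('wrist','w9');grab('side','s9');crop('s9',235,150,385,290,4,'s9c')"
```

```text
toolang 78.37385047766152 lever rad 1.9002071601591943 u,t 65.32796795551575 -13.281019522301692 F u,t 1.2224859574691052 -0.5057947992656279 z 71.16124832461337 0.5317974931752696 q7 1.3957052666246486
```

View pics/w9.png

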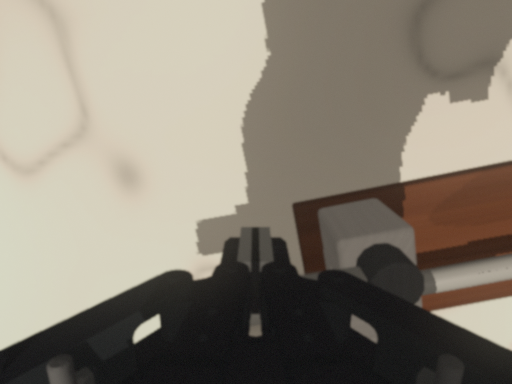

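View pics/s9c.png

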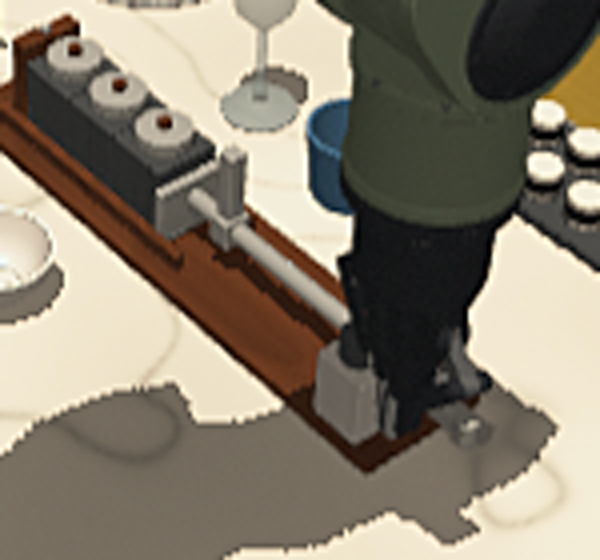

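Emit:
arm_command([
  [[-1,6.5,0,-0.1,0],[0,0,0,0,0]],
])

```text
time: 17.05
position: [584.6, -139.7, 71.3]
tool_rot: [0.0, 0.743, 0.67, 0.0]
contact_force: [0.0, -0.3, -0.1]
gripper_width: 0.2
```

Emit:
arm_command([
  [[-0.5,5,0,-0.08,0],[0,0,0,0,0]],
])

```text
time: 17.3
position: [588.2, -140.5, 70.9]
tool_rot: [-0.001, 0.716, 0.698, -0.001]
contact_force: [-5.6, 0.9, 1.9]
gripper_width: 0.1
```

```bash
python3 lev.py
```

```text
toolang 88.60192994711062 lever rad 2.078720823056716 u,t 64.43046722276497 -14.938914734537581 F u,t -0.7727067061312687 -5.577347177486417 z 70.93870604128284 1.9179582890709814 q7 1.5386154397846834
```

Emit:
arm_command([
  [[0,-3,0,0,0],[0,-17,0,0,0],[0,0,-50,0,0],[0,0,-40,0,0],[0,0,0,0,0]],
])

```text
time: 17.92
position: [570.9, -140.4, 164.3]
tool_rot: [0.002, 0.716, 0.699, 0.001]
contact_force: [-0.6, 0.3, -1.0]
gripper_width: -0.3
```

Emit:
arm_command([
  [[0,0,0,0.18,0],[0,0,0,0.18,0],[0,0,0,0.18,0],[0,0,0,0.18,0],[0,0,0,0.18,0]],
])

```text
time: 18.55
position: [569.1, -140.2, 160.6]
tool_rot: [-0.0, 0.949, 0.315, -0.0]
contact_force: [0.1, 0.8, -0.5]
gripper_width: -0.2
```

Emit:
arm_command([
  [[0,0,0,0.18,0],[0,0,0,0.18,0],[0,0,0,0.18,0],[0,0,0,0.116,0],[0,0,0,0,0]],
])

```text
time: 19.18
position: [569.2, -140.0, 160.7]
tool_rot: [0.0, 1.0, -0.004, -0.0]
contact_force: [-0.4, 0.2, -0.1]
gripper_width: -0.0
```

```bash
python3 lev.py; python3 -c "
from h import *
s=observe();print(s['position'],s['contact_force'])
grab('wrist','w10');grab('side','s10');crop('s10',215,135,385,285,4,'s10c')"
```

```text
toolang -0.4292676485462835 lever rad 0.5248332880188435 u,t 35.03060410976478 63.81001487862385 F u,t 0.3701805090650516 -0.1552923751497111 z 160.65705951831046 -0.08083925882697296 q7 0.2686247186667394
[ 569.19231036 -140.04577247  160.65705952] [-0.36900666  0.15806143 -0.08083926]
```

View pics/w10.png

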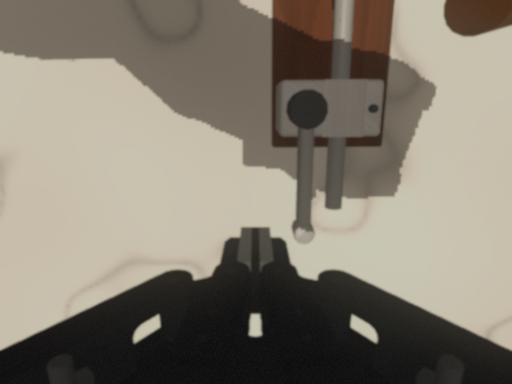

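View pics/s10c.png

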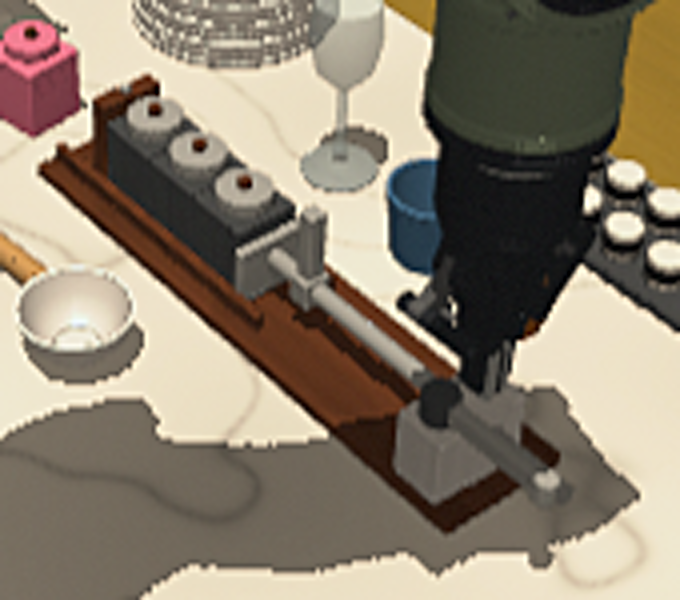

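Emit:
arm_command([
  [[13,-48,0,0,0],[13,-48,0,0,0],[13,-48,0,0,0],[12.5,-48,0,0,0],[12.5,-48,0,0,0]],
])

```text
time: 19.9
position: [635.5, 100.7, 161.2]
tool_rot: [0.0, 1.0, -0.003, 0.0]
contact_force: [-0.4, -0.6, 0.7]
gripper_width: -0.0
```

Emit:
arm_command([
  [[0,0,0,0,0],[0,0,0,0,0]],
])

```text
time: 20.15
position: [635.1, 98.6, 161.1]
tool_rot: [0.0, 1.0, -0.003, -0.0]
contact_force: [-0.6, -0.3, 0.1]
gripper_width: 0.2
```

```bash
python3 -c "
from h import *
s=observe();print(s['position'],s['contact_force'])
grab('side','s11');crop('s11',215,135,365,255,5,'s11c');grab('scene','c11');crop('c11',150,150,350,280,4,'c11c')"
```

```text
[635.06756356  98.6294941  161.06174264] [-0.58073678 -0.34364856  0.09178945]
```

View pics/s11c.png

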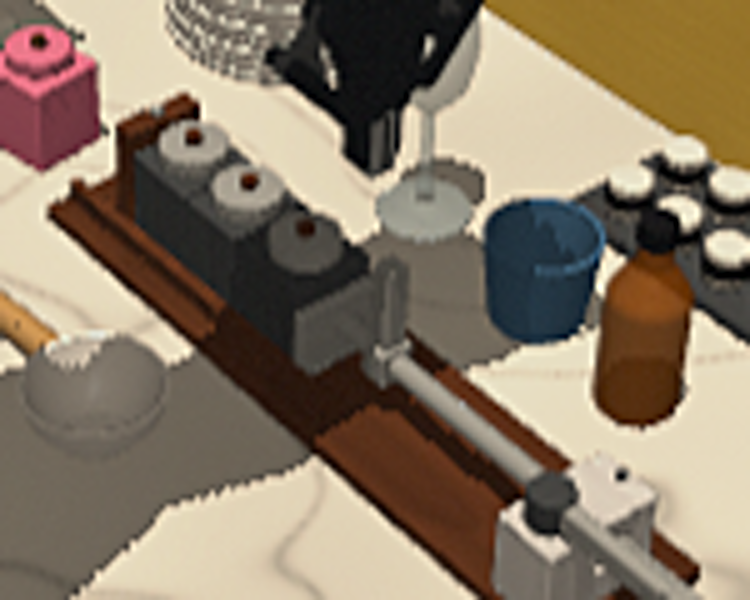

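View pics/c11c.png

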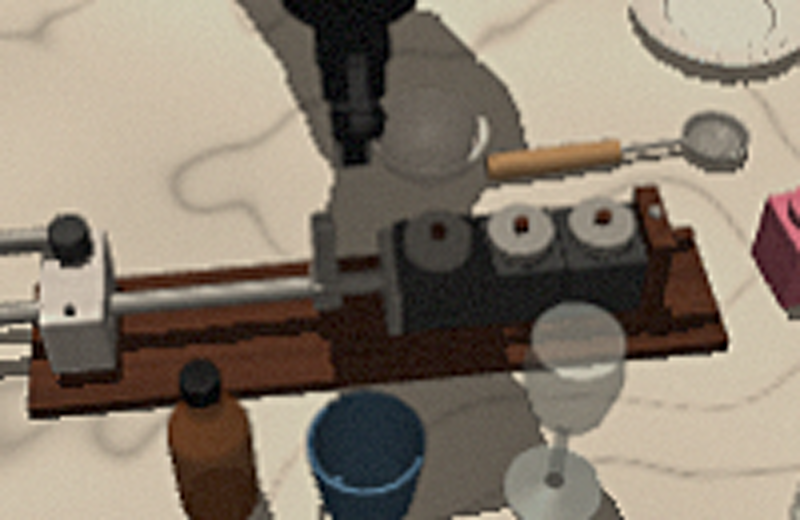

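```bash
python3 -c "
from h import *
S=load('c11');D=load('s11')
print(tri([(S,(150+325/4,150+218/4)),(D,(215+392/5,135+264/5))]))
print(tri([(S,(150+438/4,150+231/4)),(D,(215+305/5,135+228/5))]))"
```

```text
[634.5271254   79.51089073 107.77386472]
[634.02156191 149.77906914  86.40204892]
```

Emit:
arm_command([
  [[0,-2.8,0,0,0],[0,0,25,0,0],[0,0,20,0,0],[0,0,0,0,0]],
])

```text
time: 20.75
position: [634.4, 101.7, 114.8]
tool_rot: [0.0, 1.0, -0.004, -0.001]
contact_force: [0.5, -0.3, -0.1]
gripper_width: -0.0
```

Emit:
arm_command([
  [[0,0,12,0,0],[0,0,12,0,0],[0,0,11,0,0],[0,0,0,0,0]],
])

```text
time: 21.25
position: [634.8, 102.0, 80.3]
tool_rot: [0.0, 1.0, -0.003, -0.001]
contact_force: [-0.4, 0.1, -0.0]
gripper_width: 0.1
```

```bash
python3 -c "
from h import *
s=observe();print(s['position'],s['contact_force'])
grab('wrist','w12');grab('side','s12');crop('s12',215,135,365,255,5,'s12c')"
```

```text
[634.76415782 101.95768249  80.29326979] [-0.44359752  0.11318183 -0.03674027]
```

View pics/w12.png

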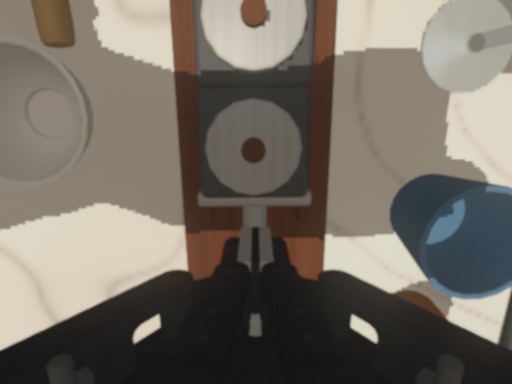

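View pics/s12c.png

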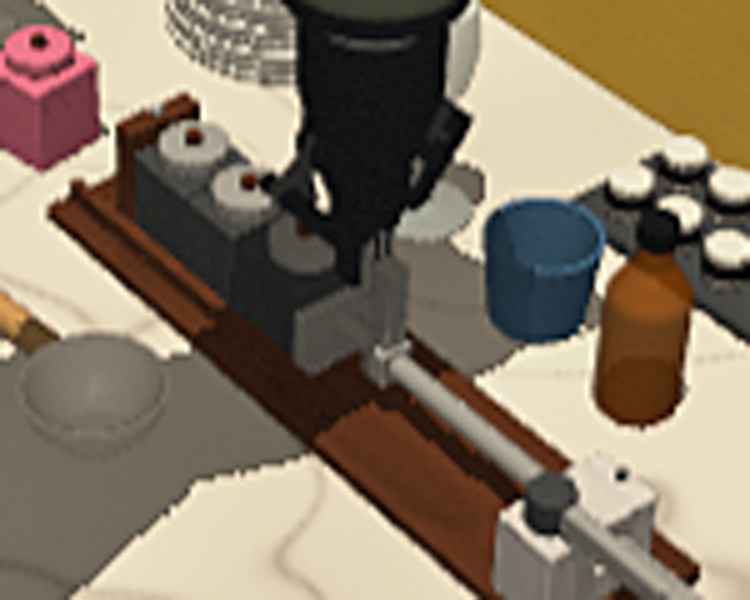

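Fingers are between post and plate, no contact. Press back (−y) slowly.

Emit:
arm_command([
  [[0,2,0,0,0],[0,2,0,0,0],[0,1,0,0,0]],
])

```text
time: 21.72
position: [635.3, 96.8, 81.5]
tool_rot: [-0.0, 1.0, -0.004, 0.0]
contact_force: [-0.1, 0.0, 0.1]
gripper_width: 0.2
```

Emit:
arm_command([
  [[0,1,0,0,0],[0,1,0,0,0]],
])

```text
time: 21.98
position: [635.3, 96.1, 81.4]
tool_rot: [-0.001, 1.0, -0.003, 0.0]
contact_force: [0.1, 7.9, 0.6]
gripper_width: -0.1
```

Emit:
arm_command([
  [[0,0.7,0,0,0],[0,0.7,0,0,0]],
])

```text
time: 22.22
position: [635.3, 96.0, 81.4]
tool_rot: [-0.001, 1.0, -0.003, 0.0]
contact_force: [-0.1, 13.5, 0.2]
gripper_width: -0.2
```

Emit:
arm_command([
  [[0,0.7,0,0,0]],
])

```text
time: 22.35
position: [635.2, 96.0, 81.4]
tool_rot: [-0.002, 1.0, -0.002, 0.0]
contact_force: [0.6, 15.6, -0.5]
gripper_width: 0.0
```

Emit:
arm_command([
  [[0,-0.4,0,0,0]],
])

```text
time: 22.48
position: [635.2, 96.1, 81.4]
tool_rot: [-0.001, 1.0, -0.003, 0.0]
contact_force: [-0.2, 11.9, 0.9]
gripper_width: 0.2
```

Emit:
arm_command([
  [[0,0,0,0,0],[0,0,0,0,0]],
])

```text
time: 22.72
position: [635.3, 96.1, 81.4]
tool_rot: [-0.001, 1.0, -0.003, 0.0]
contact_force: [0.0, 11.8, 0.9]
gripper_width: -0.3
```

Emit:
arm_command([
  [[0,0,0,0,0],[0,0,0,0,0],[0,0,0,0,0]],
])

```text
time: 23.1
position: [635.3, 96.1, 81.4]
tool_rot: [-0.001, 1.0, -0.003, 0.0]
contact_force: [-0.4, 13.2, 0.1]
gripper_width: 0.2
```

Held at about 12 N for over 0.6 s with no movement (96.0–96.1). Now I release, rise and look.

Emit:
arm_command([
  [[0,-2,0,0,0],[0,-4,0,0,0],[0,0,-30,0,0],[0,0,-50,0,0],[0,0,-50,0,0]],
])

```text
time: 23.72
position: [635.0, 99.1, 212.6]
tool_rot: [0.0, 1.0, -0.004, -0.0]
contact_force: [0.7, 0.4, 0.6]
gripper_width: -0.1
```

Emit:
arm_command([
  [[-50,0,-10,0,0],[-50,0,0,0,0],[-50,0,0,0,0],[0,0,0,0,0],[0,0,0,0,0]],
])

```text
time: 24.35
position: [485.9, 100.5, 221.7]
tool_rot: [-0.0, 1.0, -0.003, 0.001]
contact_force: [-0.1, -0.1, 0.7]
gripper_width: 0.1
```

```bash
python3 -c "
from h import *
s=observe();print(s['position'],s['contact_force'])
grab('scene','c13');crop('c13',105,165,345,290,3.3,'c13c');grab('side','s13');crop('s13',215,135,365,270,4.4,'s13c')"
```

```text
[485.93938382 100.47909632 221.68839129] [-0.13707804 -0.10268772  0.68758424]
```

View pics/c13c.png

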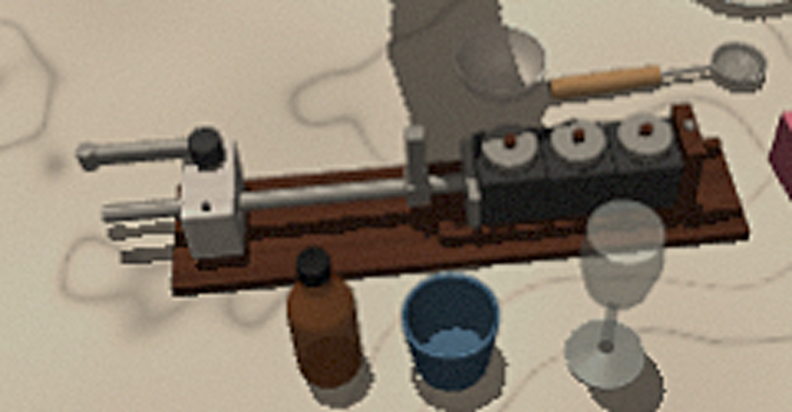

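View pics/s13c.png

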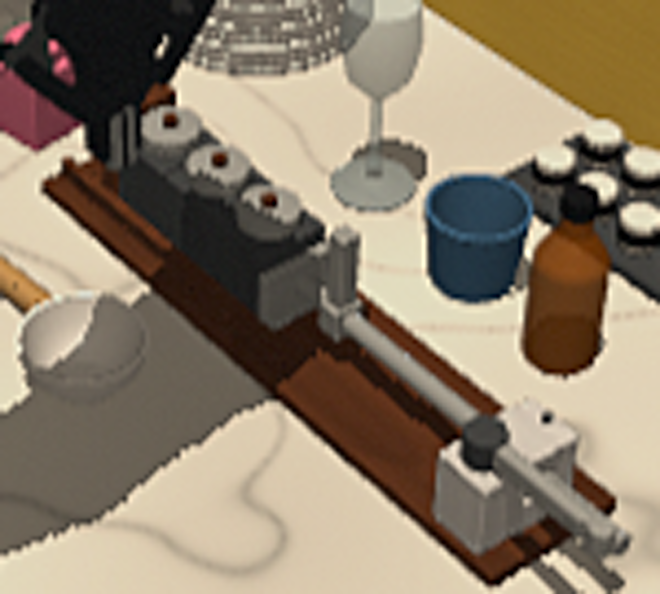

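```bash
python3 -c "
from h import *
crop('w12',180,0,330,220,3.5,'w12c')"
```

```text
(no output)
```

View pics/w12c.png

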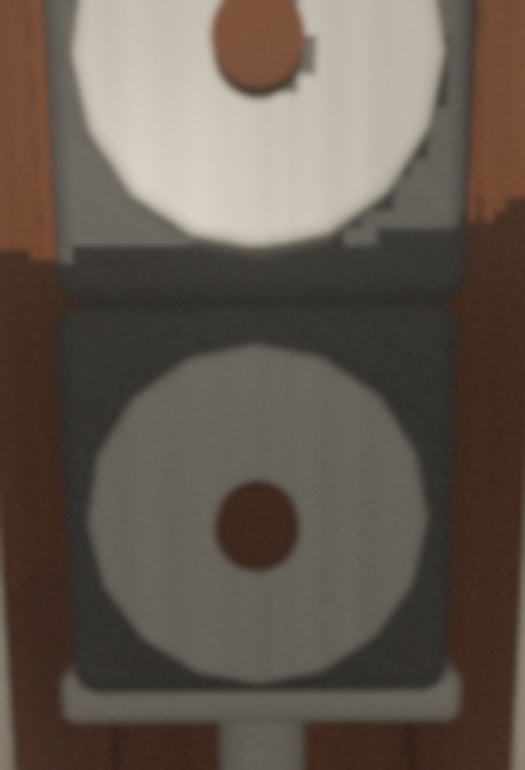

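No gaps: the caddies touch each other and the plate. I'm handing in.

```bash
python3 -c "
from h import *
print(job_done())"
```

```text
the job is handed in; nothing more can be done
None
```

The row is pressed home, the cam lever is closed, and the clamp held when tested; I handed the job in at about 24 s.

- **Closing the row:** I pushed the post from behind until the row stopped. The force settled at 14–15 N and held there, with the highest reading 16.6 N. A close wrist view taken after clamping shows caddy 2, caddy 3 and the plate touching. The scene and side pictures show no gap at caddy 1 or the end block.
- **Cam lever:** I swung it over centre with readings of at most about 9 N and followed it to its end stop, where I pressed with about 5.6 N. The pictures show it lying parallel to the rod.
- **Clamp proof:** With shut fingers between post and plate I pressed straight back. The force peaked at 15.6 N, somewhat over the intended 12 N. I then held 12–13 N for about 0.6 s, and the finger position stayed within 0.1 mm.
- **After letting go:** The arm is clear of everything and reads no contact force. The bowl, spoon, cup, bottle and goblet look unmoved in the last pictures. I did not check the side plate separately, but the arm stayed clear of it.

The camera measurements of the post's position disagreed by about 2 mm, so I relied on touch for the contacts.

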